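# Flywheel held heavy side down

## Robot

A 6-joint arm with a two-finger parallel gripper is mounted at the origin on the work surface. World frame = base frame: x ahead of the robot, y to its left, z up, the work surface at z = 0. Lengths are in mm, angles in degrees, forces in N, time in s.
With the tool pointing down it reaches from about 300 to 850 mm from the base axis. Payload 4.2 kg.
Tool frame: the origin (TCP) lies on the centre line of the jaws, within the pads' length; the fingertips stand 14 mm ahead of it and the grasp point (between the pads) lies 5 mm behind it (env.finger_overhang is the z of the fingertips in the tool frame, in mm); z points along the fingers, y is the line along which they close (so a half turn about z gives the same grasp; the last joint's range is limited). The gripper opens to 91 mm and grips with 3 to 60 N. Pads are 32 mm wide; open, the fingers measure 118 mm over their backs; the gripper's body (76 mm by 178 mm) begins 60 mm behind the grasp point.
Start: joints at [72.307, 18.312, 89.639, -0, 72.044, -1.146], TCP at [163.763, 551.202, 227.976] pointing down, gripper open.
Joint ranges: [-177.97, 177.97], [-48.28, 115.42], [12.27, 149.76], [-77.06, 257.06], [2.81, 150.46], [-146.56, 146.56]. Speed limits (degrees/s): [147.25, 147.25, 180, 180, 180, 180].

## Interface

Orientations are given as [roll, pitch, yaw] about the fixed x, y, z axes, in that order (R = Rz(yaw) Ry(pitch) Rx(roll)).
In Python, from workcell import sensors, viewer, env gives the robot as it stands. The module is installed in compiled form; this text tells all that it offers.
- The arm moves only by the tool step_arm, never from a script. Its argument "plan" is one flat list of numbers, 6 for each row, row after row: the shift along the tool's x, y, z in cm, then the turn, a rotation vector about the tool's x, y, z in rad. In form: [x, y, z, wx, wy, wz, x, y, z, wx, wy, wz, ...]. A call has 1 to 5 rows; each row shifts and turns the commanded pose from where the row before left it, along the tool's axes as they then stand; what a row does not reach is not made up. A row lasts 1/12 s, in which the tool goes at most 41.7 mm and 7.16 degrees, less where a joint would pass 70% of its speed; a pose out of reach is approached as far as the arm can. A call is refused whole if a number of a shift passes 4.17 or a number of a turn 0.125, either way. A call with a gripper value outside its range is refused whole. "hand" is the finger opening in cm, from 0 to 9.12, set as the call begins (left out, the last holds). The fingers move at their own pace and stop on an object; "newtons" is the grip in N (left out, the last holds). Time passes only in rows, so rows that do not move let the fingers close. It gives the time, the measured TCP pose, the force, the opening and the grip force at its end, in the units of the state.
- sensors.state(): the state, without advancing time (a new reading comes with each control period).
- viewer.grab_frame(name): name is "scene" or "top" or "wrist"; returns a dict with "img" (420x560x3 uint8, red, green, blue), "fx", "fy", "cx", "cy" (pixels), "k1" (the pictures are not rectified: a ray, as slopes to the right and down, at radius r is drawn at 1 + k1 r^2 times it, then the intrinsics apply), "position" and "attitude" of the camera in the world. Camera axes: x right, y down, z forward; pixel columns grow to the right and rows downward; lengths in mm; the calibration is good to about 2 mm. A picture is of the moment at which its call begins. There is no depth.
- env.job_done(): hands the job in; it is judged then, once.
Trained networks look in a picture, given as the dict that the camera call returned (one of the last four; its "shot" number tells which), for a name from the list of things; names that differ only in an ending like _2 or _b are one class to them, and where a whole thing is asked for, a point or a joint stands for the part that bears it (a point fixed in the world has none). Each returns a list of dicts, best first, with "score" (0 to 1); they miss things now and then, are a little off and sometimes report something else, mostly with a low value. They report only what shows in the picture. A call takes as long as a camera call.
- viewer.boxes_of(name, picture): "location" ([column, row] in pixels, amid what is visible of it).
- viewer.pinpoint(name, picture): "location" ([column, row] in pixels: a listed point, or the origin of a listed thing).
The state is a dict: "time_s": time; "qpos": joint angles; "qvel": joint speeds; "effort": joint torques, N m; "ee_pos": TCP position; "ee_rot": TCP orientation; "force": force on the tool from outside, world axes, zero at the start; "torque": the same for the moment, N m; "gripper_width": finger opening in mm; "gripper_force": force on a finger pad.
Only numpy, scipy, OpenCV 4.12 (cv2) and the standard library are available. Lean on these libraries where they do the work, as an engineer would, in place of code of your own. Each camera call takes 0.05 s, during which the arm holds its last target. There are 200 camera calls.

## Task

The flywheel of the pasta mill has a balance weight sealed inside it that cannot be seen. Turn the wheel by its six-sided knob, feel which side is heavy, then turn the heavy side to the bottom of the slope and finish while still gripping the knob and holding the wheel still there, ready for the locking pin to be fitted. Leave the other kitchen things where they are.

Things in the scene. Friction and masses are not known exactly. Their poses are not given: they have to be found in the camera images.
- mill: pasta mill fixed to the worktop: dark base plate 260 x 180 mm, white sloping gearbox block 170 x 170 mm in front, two steel rollers between aluminium cheeks behind. Origin: on the worktop, below the wheel's centre. Its x axis points away from its sloping front, z up, y to the left when seen from the front.
- wheel: steel flywheel, a disc 150 mm across, 26 mm thick, on the mill's sloping front. Turns about its own z axis (two full turns free either way), which leans 40 degrees from vertical towards the mill's -x and points up out of the face. Origin: centre of the disc's back face, 130 mm above the worktop. Stiff bearing: it stays where left; about 0.32 N m of friction.
- knob (a point): point to grip, on the wheel's axis, 52 mm along z from the wheel's origin, axes as the wheel's. The black knob is a hexagonal prism 40 mm across flats, standing from the face at 26 mm to 74 mm along z; two of its flats face the wheel's own +x and -x, the others every 60 degrees. A dark collar 54 mm across, 3 mm thick lies round its foot.
- screw (a point): small dark screw head 12 mm across on the wheel's front face, 60 mm from the axis along the wheel's own +x; it only shows how far the wheel is turned, not where the weight is.
- mug: white mug, 80 mm across, 92 mm tall, bystander
- jar: glass storage jar with a steel cap, 80 mm across, 130 mm tall, bystander
- soap: white ceramic soap dispenser, 72 mm across, 176 mm tall, bystander
- spoon: wooden spoon lying flat, bystander
- cutter: steel pasta-cutter roller with black end blocks, 172 mm long, 34 mm tall, bystander
- bowl: white bowl, 150 mm across, 60 mm tall, bystander
- hub (a point): centre of the wheel's disc, inside it, 13 mm along its z axis; axes as the wheel's. The hidden weight is sealed 48 mm from here on an unknown side, new each time, at least 50 degrees from the bottom at the start. Its pull about the axis is up to 0.19 to 0.29 N m (nil with the weight at top or bottom): it adds to the friction while the weight is raised and eases it while lowered.

How it is judged:
By the outcome, as a careful person would: the job done as asked, in the order asked, and still so for the second after the job is handed in, while the arm keeps its last pose, push and grip.
It also fails if it takes over 72 s, if anything falls off the work surface, if the arm or the gripper's body presses on something with over 40 N, if the wrist force passes 120 N, or if a joint passes its speed limit or range.

## Working session

There is one attempt and no reset: what is moved stays moved. The work goes in short steps, Python scripts to look and compute and a tool call to move; the robot and the scene stay as the last step left them, time stands still between calls to the robot, and variables do not carry over. Pictures are saved under pics/ and viewed, at most 10 in all, crops included, and the job is handed in when it is done.

Besides the shell and the picture viewer there is one more tool, called after "Emit:" as name(argument=value, ...) on one line, values as JSON. step_arm: Moves the arm, as the interface text tells. Its arguments: {"type":"object","properties":{"plan":{"type":"array","items":{"type":"number"}},"hand":{"type":"number"},"newtons":{"type":"number"}},"required":["plan"]}

```bash
mkdir -p pics
cat > h.py <<'E'
import numpy as np, cv2
from scipy.spatial.transform import Rotation as R
from workcell import sensors, viewer, env
np.set_printoptions(suppress=True,precision=2)
def ray(p,uv):
    d=np.array([(uv[0]-p["cx"])/p["fx"],(uv[1]-p["cy"])/p["fy"]]);s=d.copy()
    for _ in range(20): s=d/(1+p["k1"]*(s@s))
    return att(p)@np.array([s[0],s[1],1.])
def att(p):
    a=np.array(p["attitude"],float)
    return a if a.shape==(3,3) else R.from_euler('xyz',a,degrees=True).as_matrix()
def proj(p,X):
    c=att(p).T@(np.array(X)-p["position"]);s=c[:2]/c[2];s=s*(1+p["k1"]*(s@s))
    return np.array([s[0]*p["fx"]+p["cx"],s[1]*p["fy"]+p["cy"]])
def tri(obs):
    A=np.zeros((3,3));b=np.zeros(3)
    for p,uv in obs:
        d=ray(p,uv);d/=np.linalg.norm(d);P=np.eye(3)-np.outer(d,d);A+=P;b+=P@np.array(p["position"])
    return np.linalg.solve(A,b)
E
cat > a.py <<'E'
from h import *
ps={n:viewer.grab_frame(n) for n in("scene","top")}
print(ps["scene"]["attitude"],ps["scene"]["position"],ps["top"]["position"],ps["top"]["attitude"])
for n,p in ps.items():
    for t in("mill","wheel","knob","screw","hub","mug","jar","soap","cutter","bowl"):
        print(n,t,[(np.round(d["location"],1),round(d["score"],2)) for d in viewer.pinpoint(t,p)[:2]])
cv2.imwrite("pics/a.png",cv2.cvtColor(cv2.resize(np.vstack([p["img"] for p in ps.values()]),None,fx=.71,fy=.71),cv2.COLOR_RGB2BGR))
print(sensors.state())
E
python3 a.py
```

```text
[-136.09   -0.8   111.35] [1295.09  307.45 1057.63] [ 293.99   16.44 1429.76] [-172.06   -1.38  -89.28]
scene mill [(array([238.1, 293.5]), 0.57)]
scene wheel [(array([236., 259.]), 0.67)]
scene knob [(array([238.8, 240.9]), 0.85)]
scene screw [(array([239.1, 257. ]), 0.68)]
scene hub [(array([235.4, 255. ]), 0.57)]
scene mug [(array([407.2, 299.3]), 0.58)]
scene jar [(array([126.1, 264.9]), 0.75)]
scene soap [(array([402.4, 357.7]), 0.68), (array([239.3, 240.4]), 0.39)]
scene cutter [(array([399.6, 231.8]), 0.55)]
scene bowl [(array([163.6, 218. ]), 0.65)]
top mill [(array([293.2, 153.8]), 0.58)]
top wheel [(array([294. , 146.1]), 0.92)]
top knob [(array([294.9, 150.9]), 0.86), (array([291.6, 154.2]), 0.39)]
top screw [(array([288. , 129.4]), 0.63)]
top hub [(array([292.9, 148.3]), 0.91)]
top mug [(array([141.7, 199.4]), 0.75)]
top jar [(array([397.5, 153.9]), 0.67)]
top soap [(array([140.4, 144.5]), 0.7)]
top cutter [(array([167.6, 283.5]), 0.65), (array([402.4, 213.1]), 0.62)]
top bowl [(array([401.8, 212.5]), 0.66), (array([141.9, 203. ]), 0.31)]
{'time_s': 1.1, 'qpos': array([72.31, 18.31, 89.64,  0.  , 72.05, -1.15]), 'qvel': array([ 0.01,  0.05, -0.05,  0.03, -0.18, -0.09]), 'effort': array([  0.  , -41.24, -23.22,   0.07,   0.04,   0.  ]), 'ee_pos': array([163.76, 551.19, 228.  ]), 'ee_rot': array([179.99,  -0.  , 163.45]), 'force': array([0.22, 0.11, 1.24]), 'torque': array([0.06, 0.03, 0.01]), 'gripper_force': 0.0, 'gripper_width': 91.06585882441946}
```

View pics/a.png

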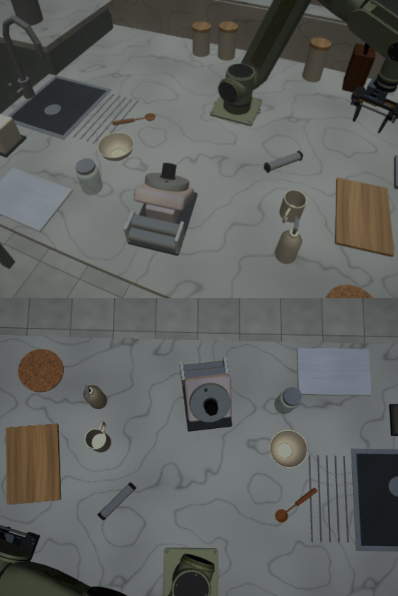

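The top view (lower half) shows the mill at about (208,395), with its sloping front towards the robot and a small yaw. The bystanders are well clear of it. I'll triangulate the mill and take a closer crop.

```bash
cat > b.py <<'E'
from h import *
ps={n:viewer.grab_frame(n) for n in("scene","top")}
for t in("knob","wheel","hub","mill","jar","bowl","mug"):
    o=[]
    for p in ps.values():
        l=viewer.pinpoint(t,p)
        if l:o.append((p,l[0]["location"]))
    if len(o)==2:
        X=tri(o);print(t,X,[np.round(proj(p,X)-uv,1) for p,uv in o])
a=ps["top"]["img"][75:205,235:365];b=ps["scene"]["img"][220:350,170:300]
f=lambda i:cv2.resize(i,(400,400),interpolation=cv2.INTER_CUBIC)
cv2.imwrite("pics/b.png",cv2.cvtColor(np.hstack([f(a),f(b)]),cv2.COLOR_RGB2BGR))
E
python3 b.py
```

```text
knob [614.58 -64.29 160.29] [array([-0.5, -0.1]), array([-0.4,  0.1])]
wheel [650.22 -51.24 135.13] [array([-1.9, -0.3]), array([-1.6,  0.6])]
hub [637.51 -59.87 144.38] [array([3. , 0.4]), array([ 2.6, -1. ])]
mill [655.67 -53.45   4.43] [array([0.2, 0. ]), array([ 0.2, -0.1])]
jar [ 672.64 -374.6   -10.02] [array([1.1, 0.2]), array([ 1. , -0.5])]
bowl [ 479.96 -365.9    -7.17] [array([-1.9, -0.4]), array([-1.9,  0.7])]
mug [507.19 365.39  -6.58] [array([0.6, 0. ]), array([ 0.6, -0.1])]
```

View pics/b.png

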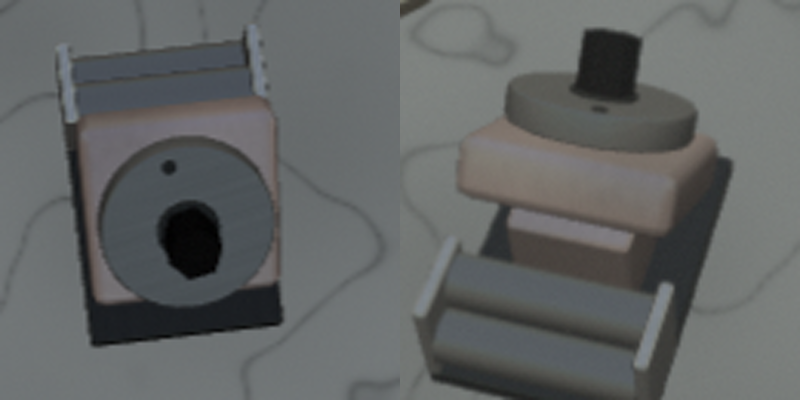

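The crop shows the base plate's front edge from (92,345) to (282,323), the screw at (169,167) and the knob top at about (193,245). From these I'll fit the mill's x, y and yaw and the wheel angle.

```bash
cat > c.py <<'E'
from h import *
from scipy.optimize import least_squares
ps={n:viewer.grab_frame(n) for n in("scene","top")}
T,S=ps["top"],ps["scene"]
k=130/400
edge=[np.array([235+u*k,75+v*k]) for u,v in((92,345),(282,323))]
e=[]
for uv in edge:
    d=ray(T,uv);o=np.array(T["position"]);e.append((o+d*(10-o[2])/d[2]))
print("edge",e); v=e[0]-e[1]; yaw0=np.arctan2(-v[0],v[1]); print("yaw edge",np.degrees(yaw0),np.linalg.norm(v))
off={"wheel":0,"hub":13,"knob":52}
obs=[(p,t,np.array(l[0]["location"])) for p in ps.values() for t in("wheel","hub","knob","mill") if(l:=viewer.pinpoint(t,p))]
def W(q):return R.from_euler('zy',[0,0]) 
def pts(q):
    M=R.from_euler('z',q[2]).as_matrix()@R.from_euler('y',-40,degrees=True).as_matrix();o=np.array([q[0],q[1],130.])
    return o,M
def X(q,t):
    o,M=pts(q)
    return np.array([q[0],q[1],0]) if t=="mill" else o+M[:,2]*off[t]
scr=[(T,np.array([235+169*k,75+167*k])),(S,np.array([170+200*k,220+108*k]))]
def f(q):
    r=[proj(p,X(q,t))-uv for p,t,uv in obs]
    o,M=pts(q)
    r+=[3*(proj(p,o+M@np.array([60*np.cos(q[3]),60*np.sin(q[3]),27]))-uv) for p,uv in scr]
    # knob top centre in the top picture
    r.append(2*(proj(T,o+M@np.array([0,0,74]))-np.array([235+193*k,75+248*k])))
    return np.r_[np.concatenate(r),(q[2]-yaw0)*180/np.pi*1.0]
s=least_squares(f,[650,-55,yaw0,0.3],loss="soft_l1");q=s.x
print(q[:2],np.degrees(q[2:]),"knob",X(q,"knob")); print(f(q))
E
python3 c.py
```

```text
edge [array([556.59,  16.72,  10.  ]), array([ 580.3 , -159.15,   10.  ])]
yaw edge 7.68045844273924 177.46299901399254
[649.11 -57.08] [ 7.95 13.94] knob [616.01 -61.7  169.83]
[-2.44  1.72  0.85 -0.09 -1.76  0.17 -1.29 -0.66 -2.52  0.43 -0.08  0.11
  1.01  0.77  1.14  0.55 -6.2  -1.19 -0.69 -0.36 -0.7   2.91  0.27]
```

```bash
cat >> h.py <<'E'
from scipy.linalg import logm,expm
def wheel(x=649.1,y=-57.1,yaw=7.8):
    return np.array([x,y,130.]), (R.from_euler('z',yaw,degrees=True)*R.from_euler('y',-40,degrees=True)).as_matrix()
def goal(dist,ang,w):   # tool pose: TCP at dist along wheel axis, tool y at ang (wheel-neutral frame)
    o,M=w;a=np.radians(ang);y=M@[np.cos(a),np.sin(a),0];z=-M[:,2]
    T=np.eye(4);T[:3,:3]=np.c_[np.cross(y,z),y,z];T[:3,3]=o+M[:,2]*dist;return T
def cur():
    s=sensors.state();T=np.eye(4);T[:3,:3]=R.from_euler('xyz',s["ee_rot"],degrees=True).as_matrix();T[:3,3]=s["ee_pos"];return T
def rows(T,n=None):
    C=cur();L=np.real(logm(np.linalg.inv(C)@T))
    rot=np.linalg.norm(R.from_matrix(C[:3,:3].T@T[:3,:3]).as_rotvec());dist=np.linalg.norm(L[:3,3])
    if n is None:n=int(np.ceil(max(rot/.12,dist/40)))
    D=expm(L/n);print("rows",n,"rot",np.degrees(rot),np.round(np.r_[D[:3,3]/10,R.from_matrix(D[:3,:3]).as_rotvec()],3).tolist())
    print("path",*[(C@expm(L*k/4))[:3,3].round() for k in range(5)])
E
python3 -c "
from h import *
rows(goal(150,14,wheel()))"
```

```text
rows 19 rot 64.4757423929601 [-3.81, -1.192, 0.053, -0.029, -0.024, 0.045]
path [164. 551. 228.] [311. 433. 230.] [429. 285. 238.] [511. 114. 246.] [554. -70. 245.]
```

Emit:
step_arm(plan=[-3.81,-1.19,0.05,-0.029,-0.024,0.045,-3.81,-1.19,0.05,-0.029,-0.024,0.045,-3.81,-1.19,0.05,-0.029,-0.024,0.045,-3.81,-1.19,0.05,-0.029,-0.024,0.045,-3.81,-1.19,0.05,-0.029,-0.024,0.045], hand=9.1)

```text
time_s: 2.82
ee_pos: [319.6, 424.6, 230.3]
ee_rot: [170.8, 5.9, 150.0]
force: [1.3, -0.6, -0.0]
gripper_width: 91.1
gripper_force: 0.0
```

Emit:
step_arm(plan=[-3.81,-1.19,0.05,-0.029,-0.024,0.045,-3.81,-1.19,0.05,-0.029,-0.024,0.045,-3.81,-1.19,0.05,-0.029,-0.024,0.045,-3.81,-1.19,0.05,-0.029,-0.024,0.045,-3.81,-1.19,0.05,-0.029,-0.024,0.045])

```text
time_s: 3.23
ee_pos: [441.0, 266.7, 239.7]
ee_rot: [160.5, 9.4, 135.6]
force: [1.2, 0.2, 0.3]
gripper_width: 90.8
gripper_force: 0.0
```

Emit:
step_arm(plan=[-3.81,-1.19,0.05,-0.029,-0.024,0.045,-3.81,-1.19,0.05,-0.029,-0.024,0.045,-3.81,-1.19,0.05,-0.029,-0.024,0.045,-3.81,-1.19,0.05,-0.029,-0.024,0.045,-3.81,-1.19,0.05,-0.029,-0.024,0.045])

```text
time_s: 3.65
ee_pos: [522.6, 85.0, 247.2]
ee_rot: [149.6, 10.3, 120.8]
force: [0.7, 1.0, 0.5]
gripper_width: 91.1
gripper_force: 0.0
```

Emit:
step_arm(plan=[-3.81,-1.19,0.05,-0.029,-0.024,0.045,-3.81,-1.19,0.05,-0.029,-0.024,0.045,-3.81,-1.19,0.05,-0.029,-0.024,0.045,-3.81,-1.19,0.05,-0.029,-0.024,0.045,0,0,0,0,0,0])

```text
time_s: 4.07
ee_pos: [557.0, -75.7, 244.8]
ee_rot: [141.1, 9.0, 108.5]
force: [1.0, -0.4, -0.2]
gripper_width: 90.8
gripper_force: 0.0
```

```bash
cat > d.py <<'E'
from h import *
p=viewer.grab_frame("wrist");s=sensors.state();print(s["qpos"],s["ee_pos"],s["time_s"],s["force"])
for t in("knob","wheel","hub","screw"):print(t,[(np.round(d["location"],1),round(d["score"],2)) for d in viewer.pinpoint(t,p)[:2]])
o,M=wheel();print("pred knob top",proj(p,o+M[:,2]*74),"knob",proj(p,o+M[:,2]*52),"screw",proj(p,o+M@[60*np.cos(.24),60*np.sin(.24),27]))
rows(goal(150,14,wheel()))
cv2.imwrite("pics/d.png",cv2.cvtColor(p["img"],cv2.COLOR_RGB2BGR))
E
python3 d.py
```

```text
[-17.75   2.39 119.1   37.8   26.8  -69.  ] [556.37 -72.73 244.59] 4.1167 [-1.01 -0.09  0.2 ]
knob [(array([279.6, 209.9]), 0.6)]
wheel [(array([279.6, 193.7]), 0.75)]
hub [(array([279.3, 197.7]), 0.7)]
screw [(array([355.3, 204.2]), 0.87)]
pred knob top [279.04 213.75] knob [279.27 205.35] screw [354.26 197.82]
rows 1 rot 0.7453631330412369 [-0.151, -0.327, -0.189, -0.004, -0.008, 0.009]
path [557. -67. 245.] [556. -68. 245.] [555. -69. 245.] [554. -70. 245.] [554. -70. 245.]
```

View pics/d.png

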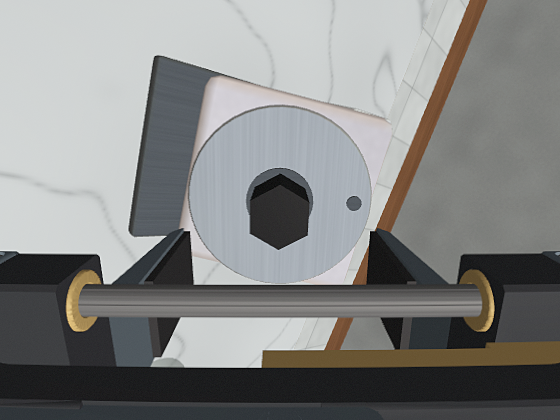

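The wrist view shows the hex knob centred at about (279,210). Its flats are parallel to the pads, and the screw is at (354,204). I'll refine the fit with this frame.

```bash
cat > e.py <<'E'
from h import *
from scipy.optimize import least_squares
p=viewer.grab_frame("wrist")
D={"wheel":0,"hub":13,"knob":52}
ob=[(D[t],np.array(viewer.pinpoint(t,p)[0]["location"])) for t in D];sc=np.array(viewer.pinpoint("screw",p)[0]["location"])
def f(q):
    o,M=wheel(q[0],q[1]);r=[proj(p,o+M[:,2]*d)-u for d,u in ob]
    r.append(proj(p,o+M@[60*np.cos(q[2]),60*np.sin(q[2]),27])-sc);return np.concatenate(r)
q=least_squares(f,[649,-57,.24]).x;print(q[:2],np.degrees(q[2]),f(q))
w=wheel(q[0],q[1])
for s in(60,-60,0):
    rows(goal(105,np.degrees(q[2])+s,w))
print(cur()[:3])
E
python3 e.py
```

```text
[650.5  -61.09] 11.539452613624123 [ 2.07  1.32  0.33 -0.61 -0.61 -0.59 -1.95 -0.21]
rows 9 rot 56.997763600680045 [-0.043, -0.068, 0.484, 0.0, -0.001, -0.111]
path [557. -67. 245.] [563. -68. 236.] [569. -69. 227.] [576. -69. 219.] [584. -70. 210.]
rows 10 rot 63.00598132488005 [-0.073, -0.006, 0.436, -0.001, -0.001, 0.11]
path [557. -67. 245.] [564. -68. 237.] [571. -69. 228.] [577. -70. 220.] [584. -70. 210.]
rows 2 rot 3.045058204448367 [-0.298, -0.183, 2.179, -0.002, -0.004, 0.026]
path [557. -67. 245.] [563. -68. 237.] [570. -69. 228.] [577. -70. 219.] [584. -70. 210.]
[[ -0.33   0.7    0.63 556.74]
 [  0.93   0.35   0.09 -67.44]
 [ -0.16   0.62  -0.77 245.33]]
```

```bash
sed -i 's/x=649.1,y=-57.1/x=650.,y=-59.5/' h.py; python3 -c "
from h import *
rows(goal(105,-48,wheel()))"
```

```text
rows 10 rot 62.54544991222296 [-0.057, -0.013, 0.434, -0.001, -0.001, 0.109]
path [557. -67. 245.] [564. -68. 237.] [570. -68. 228.] [577. -69. 219.] [583. -69. 210.]
```

Emit:
step_arm(plan=[-0.057,-0.013,0.434,-0.001,-0.001,0.109,-0.057,-0.013,0.434,-0.001,-0.001,0.109,-0.057,-0.013,0.434,-0.001,-0.001,0.109,-0.057,-0.013,0.434,-0.001,-0.001,0.109,-0.057,-0.013,0.434,-0.001,-0.001,0.109])

```text
time_s: 4.98
ee_pos: [570.6, -68.9, 228.0]
ee_rot: [141.3, -10.9, 84.6]
force: [-0.1, 0.1, -0.5]
gripper_width: 90.9
gripper_force: 0.0
```

Emit:
step_arm(plan=[-0.057,-0.013,0.434,-0.001,-0.001,0.109,-0.057,-0.013,0.434,-0.001,-0.001,0.109,-0.057,-0.013,0.434,-0.001,-0.001,0.109,-0.057,-0.013,0.434,-0.001,-0.001,0.109,-0.057,-0.013,0.434,-0.001,-0.001,0.109])

```text
time_s: 5.4
ee_pos: [583.3, -69.4, 210.1]
ee_rot: [150.6, -28.5, 57.0]
force: [-0.0, -0.1, 0.3]
gripper_width: 91.1
gripper_force: 0.0
```

Emit:
step_arm(plan=[0,0,0,0,0,0,0,0,0,0,0,0])

```text
time_s: 5.57
ee_pos: [583.0, -69.5, 210.1]
ee_rot: [150.4, -28.3, 57.5]
force: [0.1, 0.8, 0.5]
gripper_width: 90.7
gripper_force: 0.0
```

```bash
cat > g.py <<'E'
from h import *
p=viewer.grab_frame("wrist");s=sensors.state();print(s["qpos"],s["time_s"],s["force"],s["torque"])
C=cur();o,M=wheel();print("tool in wheel frame",M.T@(C[:3,3]-o))
for t,d in(("knob",[0,0,52]),("wheel",[0,0,0]),("screw",[60*np.cos(.21),60*np.sin(.21),27])):
    l=viewer.pinpoint(t,p);print(t,l and np.round(l[0]["location"],1),proj(p,o+M@np.array(d)))
rows(goal(47,-48,wheel()))
cv2.imwrite("pics/g.png",cv2.cvtColor(p["img"],cv2.COLOR_RGB2BGR))
E
python3 g.py
```

```text
[-15.93   6.97 120.05  44.82  21.09 -13.58] 5.6167 [0.22 0.04 0.37] [-0.14  0.5  -0.04]
tool in wheel frame [ -0.19  -0.97 105.05]
knob [278.1 234.5] [276.58 233.01]
wheel [277.5 212.3] [276.92 210.14]
screw [324.1 146.7] [322.94 144.88]
rows 2 rot 0.3749482311624758 [0.054, -0.056, 2.912, 0.003, 0.002, 0.001]
path [583. -70. 211.] [592. -68. 199.] [602. -67. 188.] [611. -65. 177.] [620. -64. 166.]
```

View pics/g.png

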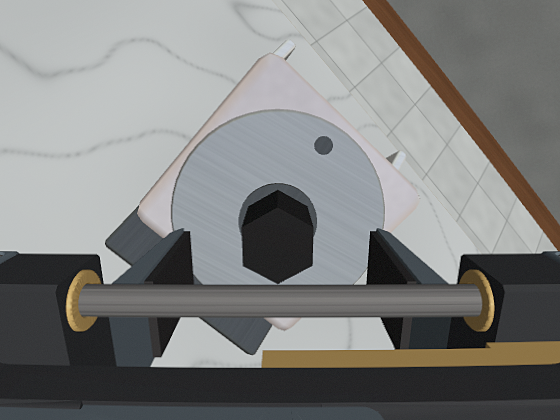

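The hex is centred between the fingers at (278,235) with its flats parallel to the pads, and the predictions agree to about 1–2 px. Next I descend and grip.

Emit:
step_arm(plan=[0.02,-0.02,1.16,0.001,0.001,0,0.02,-0.02,1.16,0.001,0.001,0,0.02,-0.02,1.16,0.001,0.001,0,0.02,-0.02,1.16,0.001,0.001,0,0.02,-0.02,1.16,0.001,0.001,0])

```text
time_s: 6.18
ee_pos: [620.3, -63.9, 165.8]
ee_rot: [150.6, -28.6, 57.5]
force: [-0.2, 0.9, 0.4]
gripper_width: 90.8
gripper_force: 0.0
```

Emit:
step_arm(plan=[0,0,0,0,0,0,0,0,0,0,0,0,0,0,0,0,0,0,0,0,0,0,0,0,0,0,0,0,0,0], hand=3.4, newtons=20)

```text
time_s: 6.6
ee_pos: [619.9, -64.0, 166.7]
ee_rot: [150.6, -28.6, 57.5]
force: [1.2, 0.1, -0.5]
gripper_width: 60.8
gripper_force: 0.0
```

Emit:
step_arm(plan=[0,0,0,0,0,0,0,0,0,0,0,0,0,0,0,0,0,0,0,0,0,0,0,0], hand=3, newtons=55)

```text
time_s: 6.93
ee_pos: [619.3, -63.2, 165.6]
ee_rot: [150.7, -28.6, 57.5]
force: [-4.0, 1.7, 1.5]
gripper_width: 39.7
gripper_force: 55.0
```

```bash
cat > t.py <<'E'
from h import *
s=sensors.state();C=cur();o,M=wheel();y=M.T@C[:3,1];ang=np.degrees(np.arctan2(y[1],y[0]))
z=M[:,2];tq=np.array(s["torque"]);r=C[:3,3]-o
print("t %.2f ang %.1f wheelz_torque %.3f"%(s["time_s"],ang,tq@z),"torque_wheel",M.T@tq,"force_wheel",M.T@np.array(s["force"]),"pos",M.T@r,"j6 %.1f v %.0f eff6 %.3f"%(s["qpos"][5],s["qvel"][5],s["effort"][5]),"grip",s["gripper_width"],s["gripper_force"])
E
python3 t.py
```

```text
t 6.93 ang -48.0 wheelz_torque 0.207 torque_wheel [0.16 0.56 0.21] force_wheel [-1.88  2.21  3.59] pos [-0.8   0.47 47.2 ] j6 -26.2 v 0 eff6 0.260 grip 39.711338795391335 54.995555004134076
```

Gripped with the pads 39.7 mm apart at 55 N. I'll sweep the wheel one way at a steady rate and read the torque about its axis.

Emit:
step_arm(plan=[0,0,0,0,0,0.08,0,0,0,0,0,0.08,0,0,0,0,0,0.08,0,0,0,0,0,0.08,0,0,0,0,0,0.08], newtons=60)

```text
time_s: 7.35
ee_pos: [619.2, -63.1, 165.6]
ee_rot: [164.9, -37.5, 31.9]
force: [-3.7, 2.7, 1.5]
gripper_width: 39.7
gripper_force: 60.0
```

```bash
python3 t.py
```

```text
t 7.35 ang -71.1 wheelz_torque 0.339 torque_wheel [0.05 0.37 0.34] force_wheel [-1.56  3.17  3.26] pos [-0.86  0.63 47.22] j6 -3.0 v 54 eff6 -0.455 grip 39.66482459254392 59.99527269654209
```

Emit:
step_arm(plan=[0,0,0,0,0,0.08,0,0,0,0,0,0.08,0,0,0,0,0,0.08,0,0,0,0,0,0.08,0,0,0,0,0,0.08])

```text
time_s: 7.77
ee_pos: [619.1, -62.9, 165.6]
ee_rot: [-176.5, -39.9, 2.6]
force: [-4.6, 3.8, 1.0]
gripper_width: 39.6
gripper_force: 60.0
```

```bash
python3 t.py
```

```text
t 7.77 ang -94.0 wheelz_torque 0.230 torque_wheel [-0.09  0.38  0.23] force_wheel [-2.48  4.4   3.39] pos [-0.89  0.79 47.23] j6 19.9 v 54 eff6 -0.557 grip 39.55752199665606 59.99857503455132
```

Emit:
step_arm(plan=[0,0,0,0,0,0.08,0,0,0,0,0,0.08,0,0,0,0,0,0.08,0,0,0,0,0,0.08,0,0,0,0,0,0.08])

```text
time_s: 8.18
ee_pos: [619.1, -62.7, 165.6]
ee_rot: [-159.1, -34.9, -25.7]
force: [-4.2, 5.6, 1.8]
gripper_width: 40.1
gripper_force: 60.0
```

```bash
python3 t.py
```

```text
t 8.18 ang -116.9 wheelz_torque 0.123 torque_wheel [-0.09  0.38  0.12] force_wheel [-1.43  6.11  3.55] pos [-0.92  0.98 47.2 ] j6 42.8 v 55 eff6 -0.643 grip 40.05180745508789 59.99715702957474
```

Emit:
step_arm(plan=[0,0,0,0,0,0.08,0,0,0,0,0,0.08,0,0,0,0,0,0.08,0,0,0,0,0,0.08,0,0,0,0,0,0.08])

```text
time_s: 8.6
ee_pos: [619.2, -62.6, 165.7]
ee_rot: [-147.2, -24.4, -49.3]
force: [-4.2, 6.8, 2.4]
gripper_width: 39.7
gripper_force: 60.0
```

```bash
python3 t.py
```

```text
t 8.60 ang -139.9 wheelz_torque 0.127 torque_wheel [-0.08  0.35  0.13] force_wheel [-0.93  7.29  3.88] pos [-0.81  1.1  47.21] j6 65.7 v 54 eff6 -0.697 grip 39.70068261485579 59.99198583624093
```

Emit:
step_arm(plan=[0,0,0,0,0,0.08,0,0,0,0,0,0.08,0,0,0,0,0,0.08,0,0,0,0,0,0.08,0,0,0,0,0,0.08])

```text
time_s: 9.02
ee_pos: [619.3, -62.4, 165.8]
ee_rot: [-141.2, -10.8, -68.7]
force: [-4.0, 5.8, 1.9]
gripper_width: 39.9
gripper_force: 60.0
```

```bash
python3 t.py
```

```text
t 9.02 ang -162.8 wheelz_torque 0.061 torque_wheel [0.12 0.31 0.06] force_wheel [-1.19  6.29  3.46] pos [-0.62  1.25 47.22] j6 88.7 v 54 eff6 -0.717 grip 39.90913789418612 59.990961658913875
```

Emit:
step_arm(plan=[0,0,0,0,0,0.08,0,0,0,0,0,0.08,0,0,0,0,0,0.08,0,0,0,0,0,0.08,0,0,0,0,0,0.08])

```text
time_s: 9.43
ee_pos: [619.4, -62.4, 165.9]
ee_rot: [-140.1, 3.8, -86.4]
force: [-3.4, 7.0, 0.4]
gripper_width: 39.6
gripper_force: 60.0
```

```bash
python3 t.py
```

```text
t 9.43 ang 174.3 wheelz_torque 0.051 torque_wheel [ 0.   -0.08  0.05] force_wheel [-1.54  7.41  1.87] pos [-0.45  1.27 47.22] j6 111.6 v 54 eff6 -0.692 grip 39.59722503119374 59.995725018088706
```

The pull eases steadily in this direction, so the weight is being lowered. I'll go one step further and then sweep back.

Emit:
step_arm(plan=[0,0,0,0,0,0.08,0,0,0,0,0,0.08,0,0,0,0,0,0.08,0,0,0,0,0,0.08,0,0,0,0,0,0.08])

```text
time_s: 9.85
ee_pos: [619.6, -62.5, 166.0]
ee_rot: [-143.6, 18.1, -104.8]
force: [-2.5, 8.5, 0.2]
gripper_width: 39.8
gripper_force: 60.0
```

```bash
python3 t.py
```

```text
t 9.85 ang 151.4 wheelz_torque 0.160 torque_wheel [-0.21 -0.21  0.16] force_wheel [-0.95  8.72  0.99] pos [-0.29  1.19 47.21] j6 134.5 v 54 eff6 -0.632 grip 39.8466762970624 59.997689186784555
```

Emit:
step_arm(plan=[0,0,0,0,0,-0.08,0,0,0,0,0,-0.08,0,0,0,0,0,-0.08,0,0,0,0,0,-0.08,0,0,0,0,0,-0.08])

```text
time_s: 10.27
ee_pos: [619.4, -62.5, 165.9]
ee_rot: [-140.1, 3.7, -86.2]
force: [-3.0, 6.0, 2.9]
gripper_width: 39.8
gripper_force: 60.0
```

```bash
python3 t.py
```

```text
t 10.27 ang 174.6 wheelz_torque -0.547 torque_wheel [ 0.19  0.45 -0.55] force_wheel [0.24 6.31 3.6 ] pos [-0.5   1.2  47.24] j6 111.2 v -54 eff6 0.226 grip 39.77837171223363 60.000742175616324
```

Emit:
step_arm(plan=[0,0,0,0,0,-0.08,0,0,0,0,0,-0.08,0,0,0,0,0,-0.08,0,0,0,0,0,-0.08,0,0,0,0,0,-0.08])

```text
time_s: 10.68
ee_pos: [619.3, -62.5, 165.8]
ee_rot: [-141.3, -11.0, -68.5]
force: [-3.3, 4.8, 3.9]
gripper_width: 39.8
gripper_force: 60.0
```

```bash
python3 t.py
```

```text
t 10.68 ang -162.5 wheelz_torque -0.591 torque_wheel [ 0.08  0.99 -0.59] force_wheel [0.54 5.25 4.7 ] pos [-0.62  1.16 47.25] j6 88.3 v -55 eff6 0.201 grip 39.78408124039986 60.00559602136491
```

Emit:
step_arm(plan=[0,0,0,0,0,-0.08,0,0,0,0,0,-0.08,0,0,0,0,0,-0.08,0,0,0,0,0,-0.08,0,0,0,0,0,-0.08])

```text
time_s: 11.1
ee_pos: [619.2, -62.7, 165.7]
ee_rot: [-147.3, -24.5, -49.0]
force: [-3.0, 4.6, 3.7]
gripper_width: 39.7
gripper_force: 60.0
```

```bash
python3 t.py
```

```text
t 11.10 ang -139.6 wheelz_torque -0.557 torque_wheel [-0.13  1.26 -0.56] force_wheel [0.56 4.93 4.3 ] pos [-0.75  1.05 47.25] j6 65.4 v -54 eff6 0.217 grip 39.69265997057296 60.01934447296662
```

Emit:
step_arm(plan=[0,0,0,0,0,-0.08,0,0,0,0,0,-0.08,0,0,0,0,0,-0.08,0,0,0,0,0,-0.08,0,0,0,0,0,-0.08])

```text
time_s: 11.52
ee_pos: [619.2, -62.8, 165.7]
ee_rot: [-159.2, -35.0, -25.4]
force: [-4.1, 5.6, 3.2]
gripper_width: 39.8
gripper_force: 60.0
```

```bash
python3 t.py
```

```text
t 11.52 ang -116.7 wheelz_torque -0.476 torque_wheel [-0.43  1.26 -0.48] force_wheel [-0.46  6.06  4.55] pos [-0.82  0.91 47.24] j6 42.5 v -55 eff6 0.274 grip 39.83313823610183 60.02770450548269
```

Emit:
step_arm(plan=[0,0,0,0,0,-0.08,0,0,0,0,0,-0.08,0,0,0,0,0,-0.08,0,0,0,0,0,-0.08,0,0,0,0,0,-0.08])

```text
time_s: 11.93
ee_pos: [619.2, -62.9, 165.6]
ee_rot: [-176.7, -39.9, 2.9]
force: [-3.5, 6.1, 3.0]
gripper_width: 39.7
gripper_force: 60.0
```

```bash
python3 t.py
```

```text
t 11.93 ang -93.7 wheelz_torque -0.423 torque_wheel [-0.53  1.   -0.42] force_wheel [-0.08  6.48  3.98] pos [-0.84  0.8  47.22] j6 19.5 v -54 eff6 0.360 grip 39.71620909564957 60.02449647086905
```

Emit:
step_arm(plan=[0,0,0,0,0,-0.08,0,0,0,0,0,-0.08,0,0,0,0,0,-0.08,0,0,0,0,0,-0.08,0,0,0,0,0,-0.08])

```text
time_s: 12.35
ee_pos: [619.2, -63.1, 165.7]
ee_rot: [164.7, -37.4, 32.3]
force: [-4.7, 5.2, 2.5]
gripper_width: 39.8
gripper_force: 60.0
```

```bash
python3 t.py
```

```text
t 12.35 ang -70.8 wheelz_torque -0.315 torque_wheel [-0.45  0.87 -0.31] force_wheel [-1.41  5.74  4.41] pos [-0.81  0.63 47.24] j6 -3.4 v -54 eff6 0.461 grip 39.81239495145231 60.014879331865814
```

Emit:
step_arm(plan=[0,0,0,0,0,-0.08,0,0,0,0,0,-0.08,0,0,0,0,0,-0.08,0,0,0,0,0,-0.08,0,0,0,0,0,-0.08])

```text
time_s: 12.77
ee_pos: [619.3, -63.2, 165.7]
ee_rot: [150.6, -28.6, 57.6]
force: [-3.8, 3.4, 2.9]
gripper_width: 39.9
gripper_force: 60.0
```

```bash
python3 t.py
```

```text
t 12.77 ang -47.9 wheelz_torque -0.247 torque_wheel [-0.39  0.85 -0.25] force_wheel [-0.66  3.92  4.31] pos [-0.71  0.51 47.25] j6 -26.3 v -55 eff6 0.561 grip 39.851766813758296 60.00497153116157
```

Emit:
step_arm(plan=[0,0,0,0,0,-0.08,0,0,0,0,0,-0.08,0,0,0,0,0,-0.08,0,0,0,0,0,-0.08,0,0,0,0,0,-0.08])

```text
time_s: 13.18
ee_pos: [619.4, -63.2, 165.8]
ee_rot: [142.7, -15.8, 78.3]
force: [-3.0, 3.7, 3.0]
gripper_width: 40.1
gripper_force: 60.0
```

```bash
python3 t.py
```

```text
t 13.18 ang -24.9 wheelz_torque -0.139 torque_wheel [-0.35  0.98 -0.14] force_wheel [0.04 4.09 3.91] pos [-0.59  0.46 47.24] j6 -49.2 v -54 eff6 0.646 grip 40.08328673663628 60.00116544775665
```

Emit:
step_arm(plan=[0,0,0,0,0,-0.08,0,0,0,0,0,-0.08,0,0,0,0,0,-0.08,0,0,0,0,0,-0.08,0,0,0,0,0,-0.08])

```text
time_s: 13.6
ee_pos: [619.5, -63.2, 165.9]
ee_rot: [140.0, -1.3, 96.4]
force: [-2.2, 3.4, 2.5]
gripper_width: 40.1
gripper_force: 60.0
```

```bash
python3 t.py
```

```text
t 13.60 ang -2.0 wheelz_torque -0.071 torque_wheel [-0.28  1.14 -0.07] force_wheel [0.28 3.7  3.07] pos [-0.48  0.44 47.24] j6 -72.2 v -54 eff6 0.699 grip 40.07599658380448 60.00118074123748
```

Emit:
step_arm(plan=[0,0,0,0,0,-0.08,0,0,0,0,0,-0.08,0,0,0,0,0,-0.08,0,0,0,0,0,-0.08,0,0,0,0,0,-0.08])

```text
time_s: 14.02
ee_pos: [619.6, -63.2, 166.0]
ee_rot: [141.8, 13.2, 114.2]
force: [-2.2, 4.5, 3.8]
gripper_width: 39.9
gripper_force: 60.0
```

```bash
python3 t.py
```

```text
t 14.02 ang 21.0 wheelz_torque -0.116 torque_wheel [-0.39  1.27 -0.12] force_wheel [1.22 4.72 3.92] pos [-0.32  0.47 47.24] j6 -95.1 v -54 eff6 0.716 grip 39.85300653144477 60.01242947007995
```

Emit:
step_arm(plan=[0,0,0,0,0,-0.08,0,0,0,0,0,-0.08,0,0,0,0,0,-0.08,0,0,0,0,0,-0.08,0,0,0,0,0,-0.08])

```text
time_s: 14.43
ee_pos: [619.7, -63.1, 166.0]
ee_rot: [148.7, 26.4, 134.2]
force: [-1.3, 6.1, 3.2]
gripper_width: 39.4
gripper_force: 60.0
```

```bash
python3 t.py
cat > fit.py <<'E'
import numpy as np
from scipy.optimize import least_squares
neg=[(-71.1,.339,-.455),(-94,.23,-.557),(-116.9,.123,-.643),(-139.9,.127,-.697),(-162.8,.061,-.717),(174.3,.051,-.692),(151.4,.16,-.632)]
pos=[(174.6,-.547,.226),(-162.5,-.591,.201),(-139.6,-.557,.217),(-116.7,-.476,.274),(-93.7,-.423,.36),(-70.8,-.315,.461),(-47.9,-.247,.561)]
import sys
pos+=eval(sys.argv[1]) if len(sys.argv)>1 else []
for i in(1,2):
    A=[];b=[]
    for d,L in((1,neg),(-1,pos)):
        for r in L:
            a=np.radians(r[0]);A.append([np.cos(a),np.sin(a),d==1,d==-1]);b.append(r[i])
    x,res,*_=np.linalg.lstsq(np.array(A,float),np.array(b),rcond=None)
    ext=np.degrees(np.arctan2(x[1],x[0]))   # angle of max tau_g
    print(i,"G",np.hypot(x[0],x[1]),"max at",ext,"offsets",x[2:],"bottom at",(ext+90+180)%360-180,"rms",np.sqrt(res/len(b)))
E
python3 fit.py
```

```text
t 14.43 ang 43.9 wheelz_torque -0.093 torque_wheel [-0.64  1.14 -0.09] force_wheel [1.67 6.25 2.75] pos [-0.23  0.55 47.23] j6 -118.0 v -54 eff6 0.692 grip 39.41395152762728 60.0267897604499
1 G 0.2382494879950939 max at 15.26273032956731 offsets [ 0.30899872 -0.33807385] bottom at 105.26273032956732 rms [0.01928726]
2 G 0.25955885283372576 max at 18.98765974232016 offsets [-0.45605909  0.46007214] bottom at 108.98765974232015 rms [0.00106187]
```

The two-way fit is tight and puts the tool angle at the bottom at about 105–109°. Before trusting it I'll release, turn the empty gripper 120° for a new grip within joint 6's range, and read the no-load baseline on the way.

Emit:
step_arm(plan=[0,0,0,0,0,0,0,0,0,0,0,0,0,0,0,0,0,0])

```text
time_s: 14.68
ee_pos: [619.7, -63.1, 166.1]
ee_rot: [148.7, 26.4, 134.2]
force: [-2.1, 5.9, 3.5]
gripper_width: 40.0
gripper_force: 60.0
```

Emit:
step_arm(plan=[0,0,0,0,0,0,0,0,0,0,0,0,0,0,0,0,0,0,0,0,0,0,0,0,0,0,0,0,0,0], hand=9)

```text
time_s: 15.1
ee_pos: [620.0, -64.1, 165.8]
ee_rot: [148.7, 26.3, 133.9]
force: [-0.2, 0.4, 1.0]
gripper_width: 70.0
gripper_force: 0.0
```

Emit:
step_arm(plan=[0,0,0,0,0,0,0,0,0,0,0,0,0,0,0,0,0,0])

```text
time_s: 15.35
ee_pos: [619.9, -63.9, 165.8]
ee_rot: [148.7, 26.4, 133.9]
force: [-0.2, -0.5, 0.4]
gripper_width: 88.7
gripper_force: 0.0
```

```bash
python3 t.py; python3 fit.py "[(-24.9,-.139,.646),(-2,-.071,.699),(21,-.116,.716),(43.9,-.093,.692)]"
```

```text
t 15.35 ang 43.6 wheelz_torque 0.005 torque_wheel [-0.03  0.41  0.01] force_wheel [ 0.07 -0.48  0.48] pos [-0.27 -0.3  46.98] j6 -117.8 v -0 eff6 0.020 grip 88.72650026643286 0.0
1 G 0.24744509834288542 max at 16.480656821426273 offsets [ 0.31644116 -0.32931783] bottom at 106.48065682142624 rms [0.02016778]
2 G 0.25803235272543185 max at 18.779201607207593 offsets [-0.45730892  0.45868213] bottom at 108.7792016072076 rms [0.00108117]
```

Emit:
step_arm(plan=[0,0,0,0,0,0.07,0,0,0,0,0,0.07,0,0,0,0,0,0.07,0,0,0,0,0,0.07,0,0,0,0,0,0.07])

```text
time_s: 15.77
ee_pos: [619.9, -63.8, 165.9]
ee_rot: [142.3, 14.8, 116.2]
force: [0.5, -0.9, 0.4]
gripper_width: 90.0
gripper_force: 0.0
```

```bash
python3 t.py
```

```text
t 15.77 ang 23.4 wheelz_torque 0.028 torque_wheel [-0.07  0.4   0.03] force_wheel [ 0.51 -0.96  0.07] pos [-0.22 -0.22 47.01] j6 -97.6 v 48 eff6 -0.655 grip 90.00740728310299 0.0
```

Emit:
step_arm(plan=[0,0,0,0,0,0.07,0,0,0,0,0,0.07,0,0,0,0,0,0.07,0,0,0,0,0,0.07,0,0,0,0,0,0.07])

```text
time_s: 16.18
ee_pos: [619.9, -63.9, 165.8]
ee_rot: [140.0, 2.1, 100.4]
force: [0.4, -0.3, -0.0]
gripper_width: 89.8
gripper_force: 0.0
```

Emit:
step_arm(plan=[0,0,0,0,0,0.07,0,0,0,0,0,0.07,0,0,0,0,0,0.07,0,0,0,0,0,0.07,0,0,0,0,0,0.07])

```text
time_s: 16.6
ee_pos: [619.9, -63.9, 165.8]
ee_rot: [141.2, -10.7, 84.9]
force: [0.1, 0.5, 0.8]
gripper_width: 90.2
gripper_force: 0.0
```

```bash
python3 t.py
```

```text
t 16.60 ang -16.7 wheelz_torque 0.048 torque_wheel [-0.08  0.43  0.05] force_wheel [0.68 0.48 0.52] pos [-0.27 -0.24 46.99] j6 -57.5 v 48 eff6 -0.637 grip 90.22231993218203 0.0
```

Emit:
step_arm(plan=[0,0,0,0,0,0.07,0,0,0,0,0,0.07,0,0,0,0,0,0.07,0,0,0,0,0,0.07,0,0,0,0,0,0.07])

```text
time_s: 17.02
ee_pos: [619.9, -63.9, 165.8]
ee_rot: [146.0, -22.7, 68.1]
force: [-0.7, -0.2, -0.3]
gripper_width: 89.8
gripper_force: 0.0
```

Emit:
step_arm(plan=[0,0,0,0,0,0.07,0,0,0,0,0,0.07,0,0,0,0,0,0.07,0,0,0,0,0,0.07,0,0,0,0,0,0.07])

```text
time_s: 17.43
ee_pos: [619.9, -63.9, 165.9]
ee_rot: [155.3, -32.6, 48.3]
force: [0.0, -0.2, -0.4]
gripper_width: 90.0
gripper_force: 0.0
```

```bash
python3 t.py
```

```text
t 17.43 ang -56.8 wheelz_torque 0.027 torque_wheel [-0.06  0.49  0.03] force_wheel [-0.26 -0.2  -0.29] pos [-0.23 -0.25 47.02] j6 -17.3 v 48 eff6 -0.644 grip 90.00275883480002 0.0
```

Emit:
step_arm(plan=[0,0,0,0,0,0.07,0,0,0,0,0,0.07,0,0,0,0,0,0.07,0,0,0,0,0,0.07,0,0,0,0,0,0.07])

```text
time_s: 17.85
ee_pos: [619.9, -63.9, 165.8]
ee_rot: [169.2, -38.8, 24.8]
force: [-0.0, -0.4, 0.2]
gripper_width: 90.3
gripper_force: 0.0
```

```bash
python3 t.py
```

```text
t 17.85 ang -76.9 wheelz_torque 0.054 torque_wheel [-0.03  0.54  0.05] force_wheel [ 0.04 -0.35  0.19] pos [-0.25 -0.25 47.  ] j6 2.7 v 48 eff6 -0.657 grip 90.28231812286815 0.0
```

Emit:
step_arm(plan=[0,0,0,0,0,0,0,0,0,0,0,0])

```text
time_s: 18.02
ee_pos: [619.9, -63.8, 165.8]
ee_rot: [169.0, -38.8, 25.1]
force: [-0.4, -0.7, -0.7]
gripper_width: 89.7
gripper_force: 0.0
```

```bash
cat > v.py <<'E'
from h import *
import sys
exec(open("t.py").read().split("\n",1)[1])
p=viewer.grab_frame("wrist");sc=viewer.pinpoint("screw",p);k=viewer.pinpoint("knob",p);wl=viewer.pinpoint("wheel",p)
if sc:
    d=ray(p,sc[0]["location"]);c=np.array(p["position"]);n=M[:,2];f=o+27*n
    X=c+d*((f-c)@n)/(d@n);u=M.T@(X-f);print("screw",sc[0]["score"],u,"angle",np.degrees(np.arctan2(u[1],u[0])),np.hypot(*u[:2]))
if k:print("knob",k[0]["location"],"pred",proj(p,o+M[:,2]*52))
cv2.imwrite("pics/"+sys.argv[1],cv2.cvtColor(p["img"],cv2.COLOR_RGB2BGR))
E
python3 v.py r.png
```

```text
t 18.02 ang -76.6 wheelz_torque 0.050 torque_wheel [-0.05  0.54  0.05] force_wheel [-0.84 -0.65 -0.2 ] pos [-0.25 -0.22 47.  ] j6 2.4 v -0 eff6 0.102 grip 89.6659287740795 0.0
screw 0.68 [-13.95  57.08   0.  ] angle 103.7366647444 58.76061872311219
knob [279.5, 240.9] pred [276.29 276.91]
```

View pics/r.png

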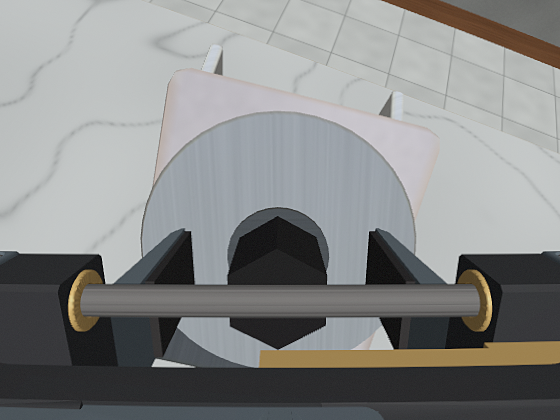

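The view shows the open fingers straddling the hex with its flats parallel to the pads. The no-load torque barely changes with angle, so the fit holds. I'll re-grip and sweep through the bottom to check it.

Emit:
step_arm(plan=[0,0,0,0,0,0,0,0,0,0,0,0,0,0,0,0,0,0,0,0,0,0,0,0,0,0,0,0,0,0], hand=3, newtons=60)

```text
time_s: 18.63
ee_pos: [619.9, -63.8, 165.9]
ee_rot: [169.1, -38.8, 25.0]
force: [-0.0, 0.3, -0.2]
gripper_width: 59.7
gripper_force: 0.0
```

Emit:
step_arm(plan=[0,0,0,0,0,0,0,0,0,0,0,0,0,0,0,0,0,0,0,0,0,0,0,0,0,0,0,0,0,0])

```text
time_s: 19.05
ee_pos: [619.6, -62.9, 165.6]
ee_rot: [169.1, -38.8, 25.1]
force: [-0.5, 5.0, -0.3]
gripper_width: 39.6
gripper_force: 60.0
```

```bash
python3 t.py
```

```text
t 19.05 ang -76.6 wheelz_torque 0.365 torque_wheel [0.24 0.34 0.36] force_wheel [-0.02  4.99 -0.32] pos [-0.52  0.79 46.95] j6 2.5 v 0 eff6 0.336 grip 39.639435271570086 59.99414350843608
```

Emit:
step_arm(plan=[0,0,0,0,0,-0.08,0,0,0,0,0,-0.08,0,0,0,0,0,-0.08,0,0,0,0,0,-0.08,0,0,0,0,0,-0.08])

```text
time_s: 19.47
ee_pos: [619.6, -62.9, 165.7]
ee_rot: [153.6, -31.3, 51.8]
force: [-0.5, 4.8, 0.0]
gripper_width: 39.6
gripper_force: 60.0
```

```bash
python3 t.py
```

```text
t 19.47 ang -53.6 wheelz_torque -0.102 torque_wheel [ 0.39  0.43 -0.1 ] force_wheel [ 0.11  4.83 -0.06] pos [-0.45  0.78 46.97] j6 -20.6 v -55 eff6 0.683 grip 39.63881740035421 59.990853271137894
```

Emit:
step_arm(plan=[0,0,0,0,0,-0.08,0,0,0,0,0,-0.08,0,0,0,0,0,-0.08,0,0,0,0,0,-0.08,0,0,0,0,0,-0.08])

```text
time_s: 19.88
ee_pos: [619.6, -62.9, 165.7]
ee_rot: [144.2, -19.3, 73.5]
force: [0.2, 5.2, 1.4]
gripper_width: 39.6
gripper_force: 60.0
```

```bash
python3 t.py
```

```text
t 19.88 ang -30.7 wheelz_torque -0.190 torque_wheel [ 0.39  0.82 -0.19] force_wheel [1.54 5.13 0.49] pos [-0.46  0.79 46.96] j6 -43.5 v -54 eff6 0.621 grip 39.6279764683618 59.98921992208125
```

Emit:
step_arm(plan=[0,0,0,0,0,-0.08,0,0,0,0,0,-0.08,0,0,0,0,0,-0.08,0,0,0,0,0,-0.08,0,0,0,0,0,-0.08])

```text
time_s: 20.3
ee_pos: [619.6, -62.8, 165.7]
ee_rot: [140.2, -5.1, 91.9]
force: [0.4, 5.3, 2.1]
gripper_width: 39.8
gripper_force: 60.0
```

```bash
python3 t.py
```

```text
t 20.30 ang -7.8 wheelz_torque -0.311 torque_wheel [ 0.28  1.14 -0.31] force_wheel [2.16 5.17 0.89] pos [-0.46  0.81 46.95] j6 -66.4 v -54 eff6 0.480 grip 39.83438487675225 59.99906537517745
```

Emit:
step_arm(plan=[0,0,0,0,0,-0.08,0,0,0,0,0,-0.08,0,0,0,0,0,-0.08,0,0,0,0,0,-0.08,0,0,0,0,0,-0.08])

```text
time_s: 20.72
ee_pos: [619.7, -62.9, 165.6]
ee_rot: [140.9, 9.5, 109.6]
force: [-0.0, 5.5, 1.7]
gripper_width: 39.6
gripper_force: 60.0
```

```bash
python3 t.py
```

```text
t 20.72 ang 15.1 wheelz_torque -0.407 torque_wheel [ 0.08  1.31 -0.41] force_wheel [1.65 5.49 0.81] pos [-0.46  0.76 46.92] j6 -89.3 v -54 eff6 0.428 grip 39.60445915640968 60.00516311527463
```

Emit:
step_arm(plan=[0,0,0,0,0,0.08,0,0,0,0,0,0.08,0,0,0,0,0,0.08])

```text
time_s: 20.97
ee_pos: [619.7, -62.9, 165.6]
ee_rot: [140.0, 0.6, 98.8]
force: [1.9, 4.5, 1.8]
gripper_width: 39.9
gripper_force: 60.0
```

```bash
python3 t.py
```

```text
t 20.97 ang 1.1 wheelz_torque 0.334 torque_wheel [0.27 0.94 0.33] force_wheel [ 3.04  4.24 -0.21] pos [-0.47  0.74 46.93] j6 -75.2 v 54 eff6 -0.470 grip 39.942181138925754 59.99373550104053
```

Emit:
step_arm(plan=[0,0,0,0,0,0.08,0,0,0,0,0,0.08,0,0,0,0,0,0.08])

```text
time_s: 21.22
ee_pos: [619.7, -62.9, 165.7]
ee_rot: [140.7, -8.2, 88.2]
force: [0.6, 4.2, -0.2]
gripper_width: 39.2
gripper_force: 60.0
```

```bash
python3 t.py
```

```text
t 21.22 ang -12.6 wheelz_torque 0.440 torque_wheel [0.34 0.6  0.44] force_wheel [ 0.8   4.08 -0.88] pos [-0.46  0.72 46.93] j6 -61.5 v 54 eff6 -0.366 grip 39.21488724086307 59.99338354195061
```

This grip's readings sit about 0.06 N m above the model, which could move the bottom estimate by about 10°. Time used is 21 of 72 s, so I'll do a wide two-way sweep with this grip to separate the bias from the phase.

Emit:
step_arm(plan=[0,0,0,0,0,0.08,0,0,0,0,0,0.08,0,0,0,0,0,0.08,0,0,0,0,0,0.08,0,0,0,0,0,0.08])

```text
time_s: 21.63
ee_pos: [619.6, -62.9, 165.6]
ee_rot: [145.7, -22.0, 69.2]
force: [0.4, 4.9, -0.5]
gripper_width: 39.6
gripper_force: 60.0
```

```bash
python3 t.py
```

```text
t 21.63 ang -35.5 wheelz_torque 0.498 torque_wheel [0.32 0.21 0.5 ] force_wheel [ 0.47  4.85 -1.08] pos [-0.52  0.73 46.93] j6 -38.6 v 54 eff6 -0.281 grip 39.64135638153462 59.99376452285503
```

Emit:
step_arm(plan=[0,0,0,0,0,0.08,0,0,0,0,0,0.08,0,0,0,0,0,0.08,0,0,0,0,0,0.08,0,0,0,0,0,0.08])

```text
time_s: 22.05
ee_pos: [619.6, -62.9, 165.6]
ee_rot: [156.4, -33.3, 46.6]
force: [0.5, 5.3, -0.5]
gripper_width: 39.6
gripper_force: 60.0
```

```bash
python3 t.py
```

```text
t 22.05 ang -58.4 wheelz_torque 0.565 torque_wheel [0.13 0.1  0.57] force_wheel [ 0.61  5.18 -1.12] pos [-0.52  0.71 46.94] j6 -15.7 v 55 eff6 -0.226 grip 39.59888212793185 59.99970674935639
```

Emit:
step_arm(plan=[0,0,0,0,0,0.08,0,0,0,0,0,0.08,0,0,0,0,0,0.08,0,0,0,0,0,0.08,0,0,0,0,0,0.08])

```text
time_s: 22.47
ee_pos: [619.6, -62.9, 165.6]
ee_rot: [172.9, -39.5, 19.1]
force: [1.0, 6.5, -0.9]
gripper_width: 39.8
gripper_force: 60.0
```

```bash
python3 t.py
```

```text
t 22.47 ang -81.3 wheelz_torque 0.608 torque_wheel [-0.03  0.17  0.61] force_wheel [ 0.85  6.27 -1.92] pos [-0.54  0.74 46.93] j6 7.3 v 54 eff6 -0.209 grip 39.835671872749394 60.00396550091409
```

Emit:
step_arm(plan=[0,0,0,0,0,0.08,0,0,0,0,0,0.08,0,0,0,0,0,0.08,0,0,0,0,0,0.08,0,0,0,0,0,0.08])

```text
time_s: 22.88
ee_pos: [619.6, -62.9, 165.6]
ee_rot: [-168.2, -38.5, -10.5]
force: [-0.3, 6.9, 0.3]
gripper_width: 39.7
gripper_force: 60.0
```

```bash
python3 t.py
```

```text
t 22.88 ang -104.2 wheelz_torque 0.582 torque_wheel [-0.03  0.31  0.58] force_wheel [ 0.69  6.86 -0.15] pos [-0.58  0.78 46.95] j6 30.2 v 54 eff6 -0.232 grip 39.660375717564776 60.00322199664879
```

Emit:
step_arm(plan=[0,0,0,0,0,0.08,0,0,0,0,0,0.08,0,0,0,0,0,0.08,0,0,0,0,0,0.08,0,0,0,0,0,0.08])

```text
time_s: 23.3
ee_pos: [619.6, -62.9, 165.6]
ee_rot: [-153.0, -30.7, -36.9]
force: [0.3, 7.5, 0.0]
gripper_width: 39.9
gripper_force: 60.0
```

```bash
python3 t.py
```

```text
t 23.30 ang -127.2 wheelz_torque 0.515 torque_wheel [0.05 0.37 0.51] force_wheel [ 1.    7.43 -0.79] pos [-0.56  0.78 46.93] j6 53.1 v 54 eff6 -0.290 grip 39.85010823676349 59.99758327004656
```

Emit:
step_arm(plan=[0,0,0,0,0,0.08,0,0,0,0,0,0.08,0,0,0,0,0,0.08,0,0,0,0,0,0.08,0,0,0,0,0,0.08])

```text
time_s: 23.72
ee_pos: [619.6, -62.8, 165.6]
ee_rot: [-143.9, -18.6, -58.4]
force: [-0.4, 5.9, 0.1]
gripper_width: 39.8
gripper_force: 60.0
```

```bash
python3 t.py
```

```text
t 23.72 ang -150.1 wheelz_torque 0.390 torque_wheel [0.06 0.26 0.39] force_wheel [ 0.34  5.89 -0.18] pos [-0.55  0.83 46.93] j6 76.0 v 55 eff6 -0.375 grip 39.822403630858815 59.99158319124945
```

Emit:
step_arm(plan=[0,0,0,0,0,0.08,0,0,0,0,0,0.08,0,0,0,0,0,0.08,0,0,0,0,0,0.08,0,0,0,0,0,0.08])

```text
time_s: 24.13
ee_pos: [619.6, -62.8, 165.6]
ee_rot: [-140.2, -4.3, -76.8]
force: [-0.6, 7.6, -0.4]
gripper_width: 40.1
gripper_force: 60.0
```

```bash
python3 t.py
```

```text
t 24.13 ang -173.1 wheelz_torque 0.322 torque_wheel [0.11 0.1  0.32] force_wheel [ 0.12  7.6  -0.6 ] pos [-0.52  0.87 46.94] j6 99.0 v 54 eff6 -0.473 grip 40.062004893021594 59.99230788994282
```

The two grips give phases about 20° apart (bottom at roughly 107° and 128° in the first grip's angle), so there is a grip-dependent bias. I'll log the return sweep, then take a third grip so I can average it out.

```bash
cat > l.py <<'E'
from h import *
import json
s=sensors.state();C=cur();o,M=wheel();y=M.T@C[:3,1];a=np.degrees(np.arctan2(y[1],y[0]))
T=M.T@np.array(s["torque"]);F=M.T@np.array(s["force"])
r=[s["time_s"],a,s["qpos"][5],s["qvel"][5],s["effort"][5],*T,*F]
open("log.txt","a").write(" ".join("%.4f"%v for v in r)+"\n");print("ang %.1f v %.0f eff %.3f Tz %.3f"%(a,r[3],r[4],T[2]))
E
python3 l.py
```

```text
ang -173.1 v 54 eff -0.473 Tz 0.322
```

Emit:
step_arm(plan=[0,0,0,0,0,-0.08,0,0,0,0,0,-0.08,0,0,0,0,0,-0.08,0,0,0,0,0,-0.08,0,0,0,0,0,-0.08])

```text
time_s: 24.55
ee_pos: [619.6, -62.9, 165.6]
ee_rot: [-144.0, -18.7, -58.1]
force: [0.8, 6.4, 0.8]
gripper_width: 39.9
gripper_force: 60.0
```

```bash
python3 l.py
```

```text
ang -149.9 v -54 eff 0.541 Tz -0.224
```

Emit:
step_arm(plan=[0,0,0,0,0,-0.08,0,0,0,0,0,-0.08,0,0,0,0,0,-0.08,0,0,0,0,0,-0.08,0,0,0,0,0,-0.08])

```text
time_s: 24.97
ee_pos: [619.6, -62.9, 165.6]
ee_rot: [-153.1, -30.9, -36.6]
force: [0.9, 6.3, 0.6]
gripper_width: 39.5
gripper_force: 60.0
```

```bash
python3 l.py
```

```text
ang -126.9 v -54 eff 0.627 Tz -0.224
```

Emit:
step_arm(plan=[0,0,0,0,0,-0.08,0,0,0,0,0,-0.08,0,0,0,0,0,-0.08,0,0,0,0,0,-0.08,0,0,0,0,0,-0.08])

```text
time_s: 25.38
ee_pos: [619.6, -62.9, 165.6]
ee_rot: [-168.4, -38.6, -10.2]
force: [0.5, 7.3, 0.5]
gripper_width: 39.6
gripper_force: 60.0
```

```bash
python3 l.py
```

```text
ang -104.0 v -54 eff 0.686 Tz -0.094
```

Emit:
step_arm(plan=[0,0,0,0,0,-0.08,0,0,0,0,0,-0.08,0,0,0,0,0,-0.08,0,0,0,0,0,-0.08,0,0,0,0,0,-0.08])

```text
time_s: 25.8
ee_pos: [619.7, -62.9, 165.7]
ee_rot: [172.7, -39.5, 19.4]
force: [0.8, 6.9, -0.1]
gripper_width: 39.7
gripper_force: 60.0
```

```bash
python3 l.py
```

```text
ang -81.1 v -54 eff 0.710 Tz -0.071
```

Emit:
step_arm(plan=[0,0,0,0,0,-0.08,0,0,0,0,0,-0.08,0,0,0,0,0,-0.08,0,0,0,0,0,-0.08,0,0,0,0,0,-0.08])

```text
time_s: 26.22
ee_pos: [619.7, -62.9, 165.6]
ee_rot: [156.2, -33.2, 46.9]
force: [-0.1, 6.9, -0.4]
gripper_width: 39.7
gripper_force: 60.0
```

```bash
python3 l.py
```

```text
ang -58.2 v -54 eff 0.693 Tz -0.103
```

Emit:
step_arm(plan=[0,0,0,0,0,-0.08,0,0,0,0,0,-0.08,0,0,0,0,0,-0.08,0,0,0,0,0,-0.08,0,0,0,0,0,-0.08])

```text
time_s: 26.63
ee_pos: [619.7, -62.8, 165.7]
ee_rot: [145.6, -21.9, 69.5]
force: [1.3, 6.4, 0.3]
gripper_width: 39.5
gripper_force: 60.0
```

```bash
python3 l.py
```

```text
ang -35.3 v -54 eff 0.639 Tz -0.123
```

Emit:
step_arm(plan=[0,0,0,0,0,-0.08,0,0,0,0,0,-0.08,0,0,0,0,0,-0.08,0,0,0,0,0,-0.08,0,0,0,0,0,-0.08])

```text
time_s: 27.05
ee_pos: [619.6, -62.8, 165.7]
ee_rot: [140.6, -8.0, 88.4]
force: [0.3, 6.7, 1.5]
gripper_width: 39.7
gripper_force: 60.0
```

```bash
python3 l.py
```

```text
ang -12.4 v -54 eff 0.556 Tz -0.249
```

Emit:
step_arm(plan=[0,0,0,0,0,-0.08,0,0,0,0,0,-0.08,0,0,0,0,0,-0.08])

```text
time_s: 27.3
ee_pos: [619.6, -62.8, 165.7]
ee_rot: [140.0, 0.8, 99.0]
force: [0.7, 6.7, 1.0]
gripper_width: 40.2
gripper_force: 60.0
```

```bash
python3 l.py
```

```text
ang 1.4 v -54 eff 0.498 Tz -0.321
```

Emit:
step_arm(plan=[0,0,0,0,0,-0.08,0,0,0,0,0,-0.08,0,0,0,0,0,-0.08])

```text
time_s: 27.55
ee_pos: [619.7, -62.8, 165.6]
ee_rot: [140.9, 9.5, 109.6]
force: [0.3, 6.6, 0.6]
gripper_width: 39.9
gripper_force: 60.0
```

```bash
python3 l.py
```

```text
ang 15.1 v -54 eff 0.438 Tz -0.340
```

Emit:
step_arm(plan=[0,0,0,0,0,-0.08,0,0,0,0,0,-0.08,0,0,0,0,0,-0.08])

```text
time_s: 27.8
ee_pos: [619.6, -62.8, 165.6]
ee_rot: [143.6, 18.0, 120.8]
force: [-0.5, 7.3, 1.8]
gripper_width: 39.2
gripper_force: 60.0
```

```bash
python3 l.py
```

```text
ang 28.9 v -55 eff 0.379 Tz -0.388
```

Emit:
step_arm(plan=[0,0,0,0,0,-0.08,0,0,0,0,0,-0.08,0,0,0,0,0,-0.08])

```text
time_s: 28.05
ee_pos: [619.6, -62.9, 165.6]
ee_rot: [148.2, 25.7, 133.0]
force: [0.8, 9.2, 2.0]
gripper_width: 39.9
gripper_force: 60.0
```

```bash
python3 l.py
```

```text
ang 42.6 v -54 eff 0.325 Tz -0.416
```

```bash
cat > fit2.py <<'E'
import numpy as np
g1n=[(-71.1,.339,-.455),(-94,.23,-.557),(-116.9,.123,-.643),(-139.9,.127,-.697),(-162.8,.061,-.717),(174.3,.051,-.692),(151.4,.16,-.632)]
g1p=[(174.6,-.547,.226),(-162.5,-.591,.201),(-139.6,-.557,.217),(-116.7,-.476,.274),(-93.7,-.423,.36),(-70.8,-.315,.461),(-47.9,-.247,.561),(-24.9,-.139,.646),(-2,-.071,.699),(21,-.116,.716),(43.9,-.093,.692)]
g2n=[(-12.6,.44,-.366),(-35.5,.498,-.281),(-58.4,.565,-.226),(-81.3,.608,-.209),(-104.2,.582,-.232),(-127.2,.515,-.29),(-150.1,.39,-.375),(-173.1,.322,-.473)]
g2p=[(-149.9,-.224,.541),(-126.9,-.224,.627),(-104,-.094,.686),(-81.1,-.071,.71),(-58.2,-.103,.693),(-35.3,-.123,.639),(-12.4,-.249,.556),(1.4,-.321,.498),(15.1,-.34,.438),(28.9,-.388,.379),(42.6,-.416,.325)]
def fit(neg,pos,i,nm):
    A=[];b=[]
    for d,L in((1,neg),(-1,pos)):
        for r in L:
            a=np.radians(r[0]);A.append([np.cos(a),np.sin(a),d==1,d==-1]);b.append(r[i])
    A=np.array(A,float);A=A[:,[0,1]+[k for k in(2,3) if A[:,k].any()]]
    x=np.linalg.lstsq(A,b,rcond=None)[0];print(nm,"eff" if i==2 else "Tz ","G %.3f peak %.1f"%(np.hypot(*x[:2]),np.degrees(np.arctan2(x[1],x[0]))),x[2:].round(3),"rms %.4f"%np.std(A@x-b))
if __name__=="__main__":
  for i in(2,1):
    fit(g1n,g1p,i,"g1");fit(g1n,[],i,"g1n");fit([],g1p,i,"g1p");fit(g2n,g2p,i,"g2");fit(g2n,[],i,"g2n");fit([],g2p,i,"g2p")
E
python3 fit2.py
cat > s.py <<'E'
from h import *
import sys
exec(open("t.py").read().split("\n",1)[1])
im=[]
for n in("scene","top"):
    p=viewer.grab_frame(n);u=proj(p,o+30*M[:,2]).astype(int);sc=viewer.pinpoint("screw",p);print(n,u,[(d["location"],d["score"]) for d in sc[:2]])
    if sc:
        d=ray(p,sc[0]["location"]);c=np.array(p["position"]);nn=M[:,2];f=o+27*nn;X=c+d*((f-c)@nn)/(d@nn);q=M.T@(X-f);print("angle",np.degrees(np.arctan2(q[1],q[0])),np.hypot(*q[:2]))
    im.append(cv2.resize(p["img"][u[1]-65:u[1]+65,u[0]-65:u[0]+65],(400,400),interpolation=cv2.INTER_CUBIC))
cv2.imwrite("pics/"+sys.argv[1],cv2.cvtColor(np.hstack(im),cv2.COLOR_RGB2BGR))
E
python3 s.py s.png
```

```text
g1 eff G 0.258 peak 18.8 [-0.457  0.459] rms 0.0011
g1n eff G 0.261 peak 18.9 [-0.456] rms 0.0008
g1p eff G 0.258 peak 18.9 [0.459] rms 0.0010
g2 eff G 0.250 peak -79.7 [-0.46   0.459] rms 0.0013
g2n eff G 0.252 peak -80.1 [-0.461] rms 0.0008
g2p eff G 0.252 peak -79.3 [0.457] rms 0.0004
g1 Tz  G 0.247 peak 16.5 [ 0.316 -0.329] rms 0.0202
g1n Tz  G 0.262 peak 16.8 [0.327] rms 0.0228
g1p Tz  G 0.246 peak 17.4 [-0.328] rms 0.0177
g2 Tz  G 0.240 peak -78.4 [ 0.344 -0.325] rms 0.0239
g2n Tz  G 0.271 peak -80.3 [0.324] rms 0.0150
g2p Tz  G 0.230 peak -78.9 [-0.321] rms 0.0270
t 28.05 ang 42.6 wheelz_torque -0.416 torque_wheel [-0.48  1.13 -0.42] force_wheel [2.87 8.97 0.19] pos [-0.47  0.8  46.93] j6 -116.8 v -54 eff6 0.325 grip 39.905804755438 60.026010166620836
scene [234 248] [([222.7, 245.1], 0.73), ([240.5, 238.5], 0.68)]
angle -124.55216637219127 45.31476273968889
top [295 149] [([311.6, 164.0], 0.8)]
angle -141.54871524838404 63.03275646691783
```

View pics/s.png

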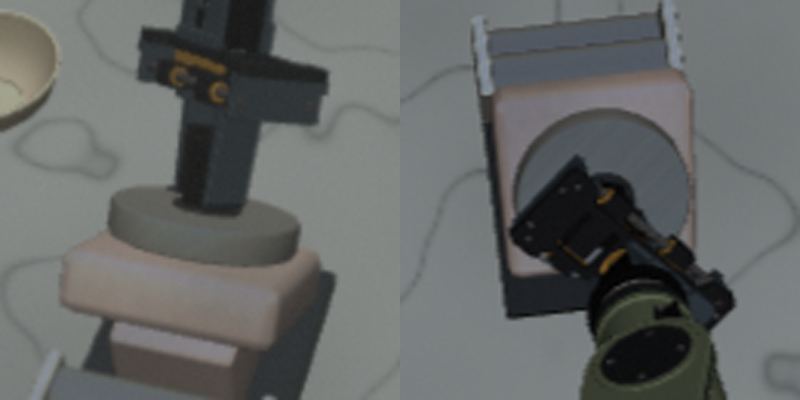

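Both faces are hidden by the gripper, but the fits settle it. The difference between the grips is a load of about 0.055 N m fixed to the tool (the gripper's own off-centre weight), and the free-rotation readings show the same pattern. With it removed, the weight's pull is about 0.222 N m and the bottom is at tool angle −1° in this grip.

Emit:
step_arm(plan=[0,0,0,0,0,0.075,0,0,0,0,0,0.075,0,0,0,0,0,0.075,0,0,0,0,0,0.075,0,0,0,0,0,0.075])

```text
time_s: 28.67
ee_pos: [619.6, -62.9, 165.7]
ee_rot: [141.8, 13.2, 114.2]
force: [0.5, 7.3, 1.3]
gripper_width: 39.7
gripper_force: 60.0
```

Emit:
step_arm(plan=[0,0,0,0,0,0.075,0,0,0,0,0,0.075,0,0,0,0,0,0.075,0,0,0,0,0,0.075,0,0,0,0,0,0.05])

```text
time_s: 29.08
ee_pos: [619.6, -62.8, 165.7]
ee_rot: [140.0, 0.4, 98.6]
force: [0.5, 6.1, 0.6]
gripper_width: 39.8
gripper_force: 60.0
```

Emit:
step_arm(plan=[0,0,0,0,0,0,0,0,0,0,0,0,0,0,0,0,0,0,0,0,0,0,0,0])

```text
time_s: 29.42
ee_pos: [619.7, -62.8, 165.7]
ee_rot: [140.0, 0.4, 98.6]
force: [1.1, 7.0, 0.3]
gripper_width: 39.8
gripper_force: 60.0
```

```bash
python3 t.py
```

```text
t 29.42 ang 0.9 wheelz_torque -0.283 torque_wheel [ 0.07  0.8  -0.28] force_wheel [ 1.76  6.74 -1.12] pos [-0.45  0.82 46.94] j6 -75.1 v 0 eff6 -0.277 grip 39.811113191080146 59.999920637346804
```

Emit:
step_arm(plan=[0,0,0,0,0,0.018,0,0,0,0,0,0.018,0,0,0,0,0,0,0,0,0,0,0,0,0,0,0,0,0,0])

```text
time_s: 29.83
ee_pos: [619.6, -62.8, 165.6]
ee_rot: [140.0, -0.8, 97.0]
force: [0.6, 7.0, 0.4]
gripper_width: 39.7
gripper_force: 60.0
```

Emit:
step_arm(plan=[0,0,0,0,0,0,0,0,0,0,0,0,0,0,0,0,0,0,0,0,0,0,0,0,0,0,0,0,0,0])

```text
time_s: 30.25
ee_pos: [619.7, -62.9, 165.7]
ee_rot: [140.0, -0.8, 97.0]
force: [0.0, 6.7, 1.2]
gripper_width: 39.7
gripper_force: 60.0
```

```bash
python3 t.py; python3 s.py f.png
```

```text
t 30.25 ang -1.1 wheelz_torque -0.062 torque_wheel [ 0.03  0.7  -0.06] force_wheel [1.48 6.61 0.3 ] pos [-0.44  0.79 46.94] j6 -73.0 v -0 eff6 -0.039 grip 39.743073119068164 59.99981110333465
t 30.25 ang -1.1 wheelz_torque -0.062 torque_wheel [ 0.03  0.7  -0.06] force_wheel [1.48 6.61 0.3 ] pos [-0.44  0.79 46.94] j6 -73.0 v -0 eff6 -0.039 grip 39.743073119068164 59.99981110333465
scene [234 248] [([244.9, 249.5], 0.79)]
angle 142.41417655555122 32.57534606770999
top [295 149] [([295.4, 172.1], 0.59)]
angle 175.6614955492384 68.02828448560962
```

View pics/f.png

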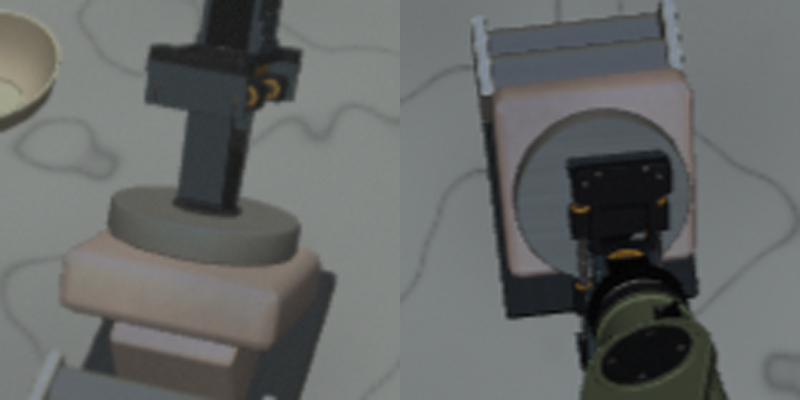

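The gripper is holding the knob square and the wheel is still. The screw should be at about 179°, at the bottom under the arm, and it doesn't show anywhere else. Handing in.

```bash
python3 -c "
from workcell import env
print(env.job_done())"
```

```text
the job is handed in; nothing more can be done
None
```

I turned the flywheel's heavy side to the bottom of the slope, where torque readings from two grips put it once the gripper's own weight was allowed for. I handed in at about 30 s, still gripping the knob at 60 N with the wheel still; no verdict came back, and the bystanders were not touched.

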